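# Tip the cracker carton down inside the outline, label field up

### The arm

A 6-joint arm with a two-finger parallel gripper is mounted at the origin on a cart in front of the work surface, level with it; the furniture and walls round the work are solid. World frame = base frame: x ahead of the robot, y to its left, z up, the work surface at z = 0. Lengths are in m, angles in rad, forces in N, time in s.
With the tool pointing down it reaches from about 0.25 to 0.725 m from the base axis. Payload 4 kg.
Tool frame: the origin (TCP) lies at the very end of the fingers, on their centre line; the grasp point (between the pads) lies 19 mm behind it; z points along the fingers, y is the line along which they close (so a half turn about z gives the same grasp; the last joint's range is limited). The gripper opens to 85 mm and grips with 20 to 120 N. Pads are 22 mm wide; open, the fingers measure 114 mm over their backs; the gripper's body (76 mm by 85 mm) begins 54 mm behind the grasp point. The pads swing forward as they close: fully open they stand 13 mm farther back than shut.
Start: joints at [-1.121, 0.241, 0.005, 1.335, 0, 1.571], TCP at [0.217, -0.45, 0.231] pointing down, gripper open.
Joint ranges: [-2.72, 2.72], [-1.05, 1.87], [-1.09, 1.28], [-1.99, 2.15], [-1.42, 1.44], [-3.14, 3.14]. Speed limits (rad/s): [2.79, 2.79, 3.14, 3.14, 3.14, 3.14].

### API

Orientations are given as a unit quaternion [x, y, z, w].
In Python, from workcell import bot gives the robot as it stands.
- The arm moves only by the tool carry_out, never from a script. Its argument "increments" is one flat list of numbers, 5 for each row, row after row: the finger opening in cm, from 0 to 8.54, then the shift along the tool's x, y, z in cm, then the turn about the tool's z in rad. A call has exactly 5 rows; each row shifts and turns the commanded pose from where the row before left it, along the tool's axes as they then stand; what a row does not reach is not made up. A row lasts 1/8 s, in which the tool goes at most 62.5 mm and 10.7 degrees, less where a joint would pass 70% of its speed; a pose out of reach is approached as far as the arm can. A call with a gripper value outside its range is refused whole. The fingers move at their own pace and stop on an object; the grip force is fixed at half the most. Time passes only in rows, so rows that do not move let the fingers close, or fill a call up. It gives the time, the measured TCP pose, the force, the opening and the grip force at its end, in the units of the state.
- bot.get_obs(): the state, without advancing time (a new reading comes with each control period).
- bot.camera(name): name is "side" or "top" or "wrist"; returns a dict with "pixels" (384x512x3 uint8, blue, green, red), "range_z" (384x512 float32, m along the optical axis (not along the pixel's ray), 0 where there is no reading), "mtx" (3x3 intrinsics, pixels), "eye" and "attitude" of the camera in the world. Camera axes: x right, y down, z forward; pixel columns grow to the right and rows downward; lengths in m; the calibration is good to about 2 mm. A picture is of the moment at which its call begins.
- bot.job_done(): hands the job in; it is judged then, once.
Trained networks look in a picture, given as the dict that the camera call returned (one of the last four; its "shot" number tells which), for a name from the list of things; names that differ only in an ending like _2 or _b are one class to them, and where a whole thing is asked for, a point or a joint stands for the part that bears it (a point fixed in the world has none). Each returns a list of dicts, best first, with "p" (0 to 1); they miss things now and then, are a little off and sometimes report something else, mostly with a low value. They report only what shows in the picture. A call takes as long as a camera call. They do not tell look-alikes from the thing itself.
- bot.find_in(picture, name): "xyz" ([x, y, z] in m, in the coordinates of the camera as it stood for that picture, good to about 4 mm: the middle of the surface that is visible of it).
- bot.regions_of(picture, name): "mask" (384x512 bool, what is visible of it).
- bot.place_of(picture, name): "xyz" ([x, y, z] in m, in the coordinates of the camera as it stood for that picture, good to about 4 mm: a listed point, or the origin of a listed thing).
The state is a dict: "clock": time; "joint_pos": joint angles; "joint_vel": joint speeds; "tau": joint torques, N m; "eef_pos": TCP position; "tool_rot": TCP orientation; "ft_force": force on the tool from outside, world axes, zero at the start; "ft_torque": the same for the moment, N m; "grip_width": finger opening in m; "grasp_force": force on a finger pad.
Only numpy, scipy, OpenCV 4.12 (cv2) and the standard library are available. Lean on these libraries where they do the work, as an engineer would, in place of code of your own. Each camera call takes 0.05 s, during which the arm holds its last target. There are 200 camera calls.

### The job

The cracker carton on the dark labelling mat has to lie ready for its price label. First push the white label roll that lies on the mat across the surface until it is completely off the mat, still lying flat; then push the carton high on its back (the side with the blank white label field) so that it topples over forwards and comes to rest flat, label field up, wholly inside the yellow outline. Only push, never pinch or lift the roll or the carton, leave all other things where they are, and finish clear of everything.

Things in the scene. Friction and masses are not known exactly. Their poses are not given: they have to be found in the camera images.
- label_mat: Dark rubber labelling mat, fixed, 300 (its x) x 160 (its y) x 2 mm. Origin: centre of its underside. +x is the way the carton must fall; yaw -29 to +52 deg. Inside of its yellow outline: x -75 to +95, y -65 to +65 mm in the mat's frame. Bare worktop lies for 85 mm beside the far half (x > 0) of its left (+y) edge; on its right and past its far end equipment may stand closer.
- carton: Teal carton, 40 (its x) x 80 x 130 mm high, 0.11-0.22 kg, loose, upright on the mat's near part. Origin: centre of its underside. +x comes out of the front (picture of 3 crackers) and within 6 deg along mat +x; back (-x) has the blank white field. Pushed above 80 mm it tips about its lower front edge, falls by itself past 20 deg and lands within 1 cm of that edge. Lying as wanted its x axis points down.
- carton_center (a point): Centre of the carton, half-way up (65 mm above its underside).
- carton_bl (a point): Lower left corner of the carton's back face (carton x -20, y +40, z 0 mm).
- carton_br (a point): Lower right corner of the carton's back face (carton x -20, y -40, z 0 mm).
- carton_tl (a point): Upper left corner of the carton's back face (carton x -20, y +40, z 130 mm).
- carton_tr (a point): Upper right corner of the carton's back face (carton x -20, y -40, z 130 mm).
- label_roll: White roll of price labels, a plain cylinder 60 mm across and 32 mm high with a vertical axis, about 0.07 kg, lying flat and loose on the mat in front of the carton where the carton would land. Origin at the centre of its underside.
- roll_center (a point): Centre of the label roll, half-way up (16 mm above its underside).
- jar: Bystander: jar with maroon lid, 75 mm across, 62 mm high. Origin under its centre.
- tub: Bystander: clear deli tub with lid, 118 mm across, 51 mm high. Origin under its centre.
- gun: Bystander: blue label gun lying on its side, 106 x 140 x 35 mm. Origin under its centre.
- thermometer: Bystander: white probe thermometer, 30 x 168 x 17 mm. Origin under its centre.
- blue_wedge_02: Bystander: blue cheese wedge, 100 x 117 x 53 mm, right of the wire cutter. Origin under its centre.
- cutter_bow (a point): Free end, nearest the robot, of the wire cutter's half-raised bow: brown handle, 28 mm wide. From here the bow runs straight back in world x for 330 mm; no part of it is higher than 230 mm above the worktop. The cutter's base (32 mm high, carrying a cheese block to 85 mm) starts 100 mm beyond this point and reaches 200 mm to its left. Fixed; pass above or in front of it.
There are look-alikes about, which are no part of the job. Several things look just like the label_roll: the one meant starts farthest to the robot's left.

How it is judged:
On the way, in this order (a step that is already met when the one before it is completed fails the run):
1. the label roll lies flat on the worktop off the mat, the carton still standing ((x of roll_center in the frame of label_mat above 0.178 m or x of roll_center in the frame of label_mat below -0.178 m or y of roll_center in the frame of label_mat above 0.108 m or y of roll_center in the frame of label_mat below -0.108 m) and angle between each of label_roll, carton's own z axis and vertical below 0.1 rad and height (world z) of roll_center below 0.022 m and linear speed of label_roll below 0.02 m/s), for 0.2 s.
2. the carton lies flat, label field up, inside the outline (angle between carton's own x axis and vertical above 3.04 rad and height (world z) of carton_center below 0.027 m and x of carton_bl in the frame of label_mat between -0.077 and 0.097 m and y of carton_bl in the frame of label_mat between -0.067 and 0.067 m and x of carton_br in the frame of label_mat between -0.077 and 0.097 m and y of carton_br in the frame of label_mat between -0.067 and 0.067 m and x of carton_tl in the frame of label_mat between -0.077 and 0.097 m and y of carton_tl in the frame of label_mat between -0.067 and 0.067 m and x of carton_tr in the frame of label_mat between -0.077 and 0.097 m and y of carton_tr in the frame of label_mat between -0.067 and 0.067 m), for 0.2 s.
At the end, for the whole second after the job is handed in: The carton lies flat at rest, label field up (within about 6 degrees), all four corners of its label side within the inside of the yellow outline (2 mm grace); the label roll lies flat and at rest on the worktop, entirely off the mat (2 mm grace) (all of step 2 and (x of roll_center in the frame of label_mat above 0.178 m or x of roll_center in the frame of label_mat below -0.178 m or y of roll_center in the frame of label_mat above 0.108 m or y of roll_center in the frame of label_mat below -0.108 m) and angle between label_roll's own z axis and vertical below 0.1 rad and height (world z) of roll_center below 0.022 m and linear speed of each of label_roll, carton below 0.02 m/s and angular speed of carton below 0.2 rad/s); the robot touches nothing.
It fails at once if the carton was lifted (height (world z) of carton_center above 0.082 m).
It fails at once if the label roll was lifted or tipped (height (world z) of roll_center above 0.03 m or angle between label_roll's own z axis and vertical above 0.35 rad).
It fails at once if a bystander was moved by more than 15 mm (distance of any of jar, tub, gun, thermometer, blue_wedge_02 from where it was at the start of the episode above 0.015 m).
It also fails if it takes over 58 s, if anything falls off the work surface, if the arm or the gripper's body presses on something with over 40 N, if the wrist force passes 120 N, or if a joint passes its speed limit or range.

## Working session

There is one attempt and no reset: what is moved stays moved. The work goes in short steps, Python scripts to look and compute and a tool call to move; the robot and the scene stay as the last step left them, time stands still between calls to the robot, and variables do not carry over. Pictures are saved under pics/ and viewed, at most 10 in all, crops included, and the job is handed in when it is done.

Besides the shell and the picture viewer there is one more tool, called after ">>>" in YAML: its name, and indented under it one key for each argument. carry_out: Moves the arm, as the interface text tells. Its arguments: {"type":"object","properties":{"increments":{"type":"array","items":{"type":"number"}}},"required":["increments"]}

```bash
mkdir -p pics; cat > h.py <<'E'
import numpy as np,cv2
from scipy.spatial.transform import Rotation as R
from workcell import bot
def Rm(a):
    a=np.array(a,float); return a if a.shape==(3,3) else R.from_quat(a).as_matrix()
def w(c,p): return Rm(c['attitude'])@np.array(p)+np.array(c['eye'])
def cloud(c):
    z=c['range_z'];K=np.array(c['mtx']);v,u=np.indices(z.shape)
    P=np.stack([(u-K[0,2])/K[0,0]*z,(v-K[1,2])/K[1,1]*z,z],-1)
    return P@Rm(c['attitude']).T+np.array(c['eye'])
def px(c,p):
    q=np.array(c['mtx'])@(Rm(c['attitude']).T@(np.array(p)-np.array(c['eye'])));return (q[:2]/q[2]).round().astype(int)
E
python3 - <<'E'
from h import *
np.set_printoptions(precision=3,suppress=True)
s=bot.get_obs();print(s['clock'],s['eef_pos'],s['tool_rot'])
for n in['top','side']:
    c=bot.camera(n);cv2.imwrite(f'pics/{n}0.png',c['pixels'])
    print(n,c['eye'])
    for o in['label_mat','carton','carton_bl','carton_br','carton_tl','carton_tr','label_roll','jar','tub','gun','thermometer','blue_wedge_02','cutter_bow']:
        print(o,[(round(d['p'],2),w(c,d['xyz']),px(c,w(c,d['xyz']))) for d in bot.place_of(c,o)[:5]])
E
```

```text
0.0 [ 0.217 -0.45   0.23 ] [ 0.975  0.223 -0.    -0.001]
top [0.515 0.019 1.299]
label_mat [(0.6, array([ 0.537,  0.293, -0.005]), array([169, 218]))]
carton [(0.72, array([0.479, 0.233, 0.004]), array([189, 237]))]
carton_bl [(0.92, array([ 0.438,  0.248, -0.002]), array([185, 251])), (0.17, array([0.495, 0.191, 0.129]), array([197, 232]))]
carton_br [(0.85, array([0.494, 0.195, 0.001]), array([202, 232])), (0.72, array([ 0.507, -0.018,  0.227]), array([276, 226]))]
carton_tl [(0.59, array([0.439, 0.245, 0.127]), array([177, 254]))]
carton_tr [(0.7, array([0.493, 0.191, 0.132]), array([197, 233]))]
label_roll [(0.85, array([0.598, 0.322, 0.   ]), array([159, 198])), (0.77, array([ 0.76 ,  0.241, -0.001]), array([185, 143])), (0.37, array([ 0.735, -0.262, -0.001]), array([353, 147]))]
jar [(0.67, array([ 0.452,  0.002, -0.003]), array([267, 244]))]
tub [(0.71, array([0.594, 0.321, 0.   ]), array([159, 199])), (0.56, array([ 0.573, -0.255, -0.004]), array([352, 201]))]
gun [(0.86, array([ 0.427, -0.234, -0.006]), array([347, 250])), (0.32, array([ 0.539,  0.298, -0.006]), array([168, 
[... 904 characters left out ...]
, 0.244, 0.136]), array([216, 147]))]
carton_tr [(0.68, array([0.494, 0.198, 0.134]), array([232, 157]))]
label_roll [(0.7, array([ 0.588,  0.321, -0.001]), array([261, 164])), (0.7, array([0.756, 0.249, 0.004]), array([306, 177]))]
jar [(0.64, array([0.451, 0.007, 0.009]), array([215, 225]))]
tub [(0.84, array([ 0.57 , -0.251,  0.004]), array([248, 301]))]
gun [(0.91, array([ 0.422, -0.225,  0.001]), array([196, 291])), (0.48, array([0.435, 0.245, 0.134]), array([216, 148]))]
thermometer [(0.55, array([ 0.528, -0.116,  0.002]), array([236, 259]))]
blue_wedge_02 [(0.6, array([ 0.73 , -0.258,  0.002]), array([307, 307]))]
cutter_bow [(0.61, array([ 0.504, -0.019,  0.224]), array([228, 184]))]
```

```bash
python3 - <<'E'
from h import *
np.set_printoptions(precision=3,suppress=True)
c=bot.camera('top')
P=cloud(c)
m=bot.regions_of(c,'label_mat');print([(d['p'],d['mask'].sum()) for d in m])
img=c['pixels'].copy()
hsv=cv2.cvtColor(img,cv2.COLOR_BGR2HSV)
yel=(hsv[...,0]>18)&(hsv[...,0]<36)&(hsv[...,1]>110)&(hsv[...,2]>90)&(P[...,2]<.02)&(np.hypot(P[...,0]-.535,P[...,1]-.295)<.2)
q=P[yel][:,:2].astype(np.float32);print(len(q),'yellow',cv2.minAreaRect(q))
q=P[m[0]['mask']&(P[...,2]<.02)][:,:2].astype(np.float32);print('mat',cv2.minAreaRect(q))
r=bot.regions_of(c,'label_roll')
for d in r: print(d['p'],np.median(P[d['mask']],0))
cv2.imwrite('pics/top1.png',cv2.resize(img[60:330,60:420],None,fx=2.2,fy=2.2,interpolation=cv2.INTER_CUBIC))
cv2.imwrite('pics/crop1.png',cv2.resize(img[130:280,100:240],None,fx=4,fy=4,interpolation=cv2.INTER_CUBIC))
# left-of-mat height check
for yy in np.arange(.2,.62,.04):
    row=[]
    for xx in np.arange(.36,.86,.04):
        s=(abs(P[...,0]-xx)<.02)&(abs(P[...,1]-yy)<.02)
        row.append(int(1000*P[s][:,2].max()) if s.any() else -1)
    print(round(yy,2),row)
E
```

```text
[(0.58, np.int64(4415))]
509 yellow ((0.5418630838394165, 0.3020847737789154), (0.18391217291355133, 0.1448802351951599), 43.67476272583008)
mat ((0.5339537858963013, 0.2927955389022827), (0.3004368543624878, 0.16296522319316864), 44.53058624267578)
0.87 [0.756 0.24  0.03 ]
0.86 [0.589 0.315 0.031]
0.2 [4, 6, 7, 137, 135, 5, 5, 6, 5, 20, 34, 7, 7]
0.24 [4, 8, 135, 135, 134, 8, 8, 4, 4, 36, 36, 35, 4]
0.28 [5, 9, 133, 133, 5, 39, 38, 6, 3, 32, 37, 30, 5]
0.32 [4, 4, 5, 7, 4, 35, 38, 35, 5, 3, 6, 67, 63]
0.36 [2, 4, 5, 5, 6, 29, 37, 7, 7, 6, 66, 71, 71]
0.4 [3, 6, 4, 5, 5, 6, 7, 5, 3, 4, 7, 67, 63]
0.44 [7, 4, 4, 5, 5, 7, 5, 4, 5, 4, 4, 6, 5]
0.48 [213, 212, 212, 212, 213, 211, 212, 213, 213, 212, 212, 214, 213]
0.52 [212, 214, 214, 212, 214, 211, 212, 213, 214, 213, 212, 213, 213]
0.56 [-1, -1, -1, -1, -1, -1, -1, -1, -1, -1, -1, -1, -1]
0.6 [330, 331, 331, 332, 334, 338, 337, 339, 339, 340, 341, 341, 346]
```

View pics/top1.png

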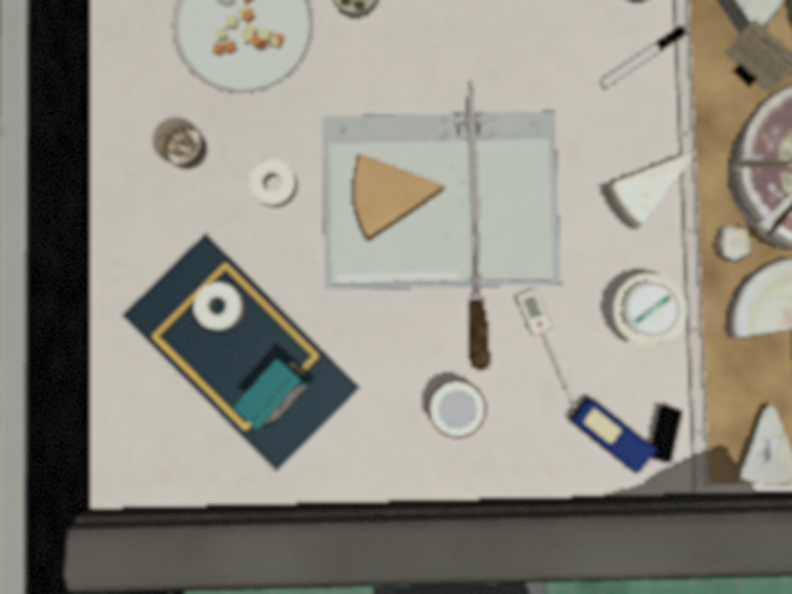

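View pics/crop1.png

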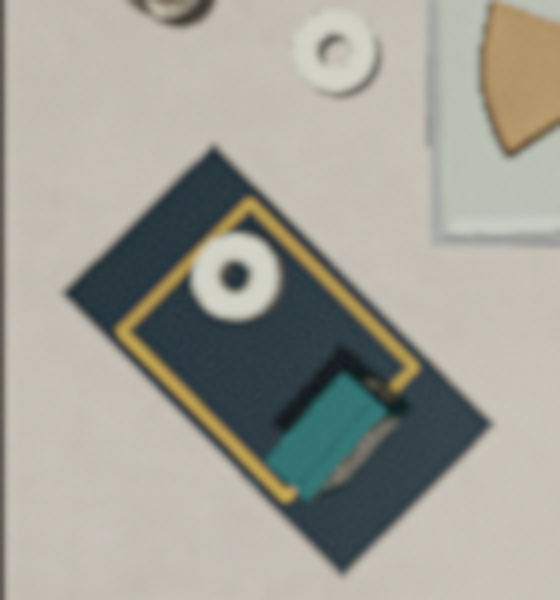

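The roll candidates in the full picture are (159,199), on the mat at y≈0.32, (185,143), on the bare worktop at y≈0.24, and the weak hit (353,147), which is the wedge. The one on the mat is farthest left, and the crop shows it inside the outline at crop pixel (235,277), so that is the one meant. The carton stands behind it at crop pixel (335,430), with its back facing lower right.

Mat centre is (0.534, 0.293) at yaw 44.5°. I will push the roll left (+y of the mat) with two part-open fingers.

```bash
cat > plan.py <<'E'
from h import *
def plan(wps,phi_end,grip,nrows,p0=None):
    """print rows (tool shifts cm, turn) along world waypoints, even arc length, even turn"""
    s=bot.get_obs();M=Rm(s['tool_rot']);p=np.array(s['eef_pos'] if p0 is None else p0)
    phi=np.arctan2(M[1,0],M[0,0]);d=(phi_end-phi+np.pi)%(2*np.pi)-np.pi
    W=np.vstack([p]+[np.array(x) for x in wps]);L=np.r_[0,np.cumsum(np.linalg.norm(np.diff(W,axis=0),axis=1))]
    print('phi',np.degrees(phi),'turn',-d,'len',L[-1],'per row',L[-1]/nrows,'joints',np.round(s['joint_pos'],2),'t',s['clock'])
    cur=p.copy();f=phi;tr=round(-d/nrows,3)
    for i in range(nrows):
        t=L[-1]*(i+1)/nrows;q=np.array([np.interp(t,L,W[:,k]) for k in range(3)])
        ax=np.array([[np.cos(f),np.sin(f),0],[np.sin(f),-np.cos(f),0],[0,0,-1]])
        sh=np.round(ax@(q-cur)*100,1);cur=cur+ax.T@sh/100;f-=tr
        print(*([grip]+list(sh)+[tr]),sep=', ',end=',\n' if (i+1)%5 else '\n\n')
    print('end',cur,np.degrees(f))
E
python3 -c "
from plan import *
plan([[.3,-.15,.245],[.36,.1,.245],[.63,.28,.24]],np.radians(134.5),4.0,20)"
```

```text
phi 25.77311431303222 turn -1.8976421406770845 len 0.893336142395107 per row 0.04466680711975535 joints [-1.12  0.24  0.    1.34  0.    1.57] t 1.55
4.0, 2.9, -3.4, -0.2, -0.095,
4.0, 3.3, -3.0, -0.2, -0.095,
4.0, 3.5, -2.8, -0.2, -0.095,
4.0, 3.8, -2.4, -0.2, -0.095,
4.0, 3.9, -2.0, -0.2, -0.095

4.0, 4.2, -1.6, -0.2, -0.095,
4.0, 4.3, -1.3, -0.2, -0.095,
4.0, 4.3, -1.0, 0.0, -0.095,
4.0, 4.5, -0.5, 0.0, -0.095,
4.0, 4.4, -0.2, 0.0, -0.095

4.0, 4.5, 0.3, 0.0, -0.095,
4.0, 4.4, 0.7, 0.0, -0.095,
4.0, 3.8, 1.8, 0.0, -0.095,
4.0, 2.0, 4.0, 0.1, -0.095,
4.0, 1.7, 4.2, 0.1, -0.095

4.0, 1.2, 4.3, 0.1, -0.095,
4.0, 0.9, 4.3, 0.0, -0.095,
4.0, 0.4, 4.5, 0.1, -0.095,
4.0, -0.0, 4.5, 0.1, -0.095,
4.0, -0.4, 4.4, 0.0, -0.095

end [0.62974734 0.28028977 0.24030843] 134.63509538788867
```

>>> carry_out:
  increments: [4.0, 2.9, -3.4, -0.2, -0.095, 4.0, 3.3, -3.0, -0.2, -0.095, 4.0, 3.5, -2.8, -0.2, -0.095, 4.0, 3.8, -2.4, -0.2, -0.095, 4.0, 3.9, -2.0, -0.2, -0.095]

```text
clock: 2.17
eef_pos: [0.2766, -0.2341, 0.2415]
tool_rot: [0.894, 0.447, 0.0, 0.0]
ft_force: [0.1, 0.7, 1.0]
grip_width: 0.04
grasp_force: 0.0
```

>>> carry_out:
  increments: [4.0, 4.2, -1.6, -0.2, -0.095, 4.0, 4.3, -1.3, -0.2, -0.095, 4.0, 4.3, -1.0, 0, -0.095, 4.0, 4.5, -0.5, 0, -0.095, 4.0, 4.4, -0.2, 0, -0.095]

```text
clock: 2.8
eef_pos: [0.3315, -0.0175, 0.2456]
tool_rot: [0.764, 0.645, 0.0, 0.0]
ft_force: [0.3, -0.6, -0.5]
grip_width: 0.04
grasp_force: 0.0
```

>>> carry_out:
  increments: [4.0, 4.5, 0.3, 0, -0.095, 4.0, 4.4, 0.7, 0, -0.095, 4.0, 3.8, 1.8, 0, -0.095, 4.0, 2.0, 4.0, 0.1, -0.095, 4.0, 1.7, 4.2, 0.1, -0.095]

```text
clock: 3.42
eef_pos: [0.4453, 0.1577, 0.2436]
tool_rot: [0.59, 0.807, 0.0, 0.0]
ft_force: [0.2, -0.6, -0.2]
grip_width: 0.04
grasp_force: 0.0
```

>>> carry_out:
  increments: [4.0, 1.2, 4.3, 0.1, -0.095, 4.0, 0.9, 4.3, 0, -0.095, 4.0, 0.4, 4.5, 0.1, -0.095, 4.0, 0, 4.5, 0.1, -0.095, 4.0, -0.4, 4.4, 0, -0.095]

```text
clock: 4.05
eef_pos: [0.6309, 0.2811, 0.24]
tool_rot: [0.384, 0.923, 0.0, 0.0]
ft_force: [0.4, 0.2, 0.5]
grip_width: 0.0398
grasp_force: 0.0
```

```bash
python3 - <<'E'
from h import *
np.set_printoptions(precision=3,suppress=True)
s=bot.get_obs();print(s['eef_pos'],s['joint_pos'])
c=bot.camera('wrist');P=cloud(c);cv2.imwrite('pics/w1.png',c['pixels'])
d=bot.regions_of(c,'label_roll')
for r in d:
    q=P[r['mask']];q=q[abs(q[:,2]-.034)<.006][:,:2].astype(np.float32)
    print(r['p'],len(q),cv2.minEnclosingCircle(q) if len(q) else 0)
print([(x['p'],w(c,x['xyz'])) for x in bot.place_of(c,'label_roll')])
for n in ['top','side']:
    k=bot.camera(n);Q=cloud(k);s=(abs(Q[...,2]-.034)<.005)&(np.hypot(Q[...,0]-.592,Q[...,1]-.32)<.05)
    q=Q[s][:,:2].astype(np.float32);print(n,len(q),q.mean(0),cv2.minEnclosingCircle(q))
E
```

```text
[0.631 0.281 0.24 ] [ 0.419  0.652  0.663  1.581 -0.     1.208]
0.77 882 ((0.7566562294960022, 0.24540647864341736), 0.030426140874624252)
0.66 1990 ((0.5926766395568848, 0.3191031217575073), 0.030211573466658592)
[(0.95, array([0.757, 0.246, 0.002])), (0.6, array([0.588, 0.321, 0.001]))]
top 194 [0.589 0.317] ((0.5938472151756287, 0.3153853416442871), 0.030618147924542427)
side 132 [0.593 0.318] ((0.5918245315551758, 0.32056865096092224), 0.03358941152691841)
```

View pics/w1.png

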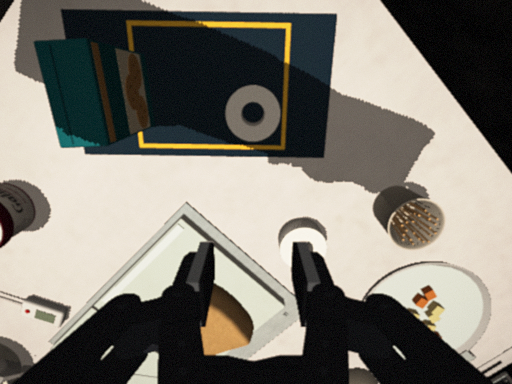

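The wrist view shows the roll at (253,112) inside the outline and the carton at left (95,92). The worktop beyond the mat's left edge, at the top of the picture, is bare. The roll centre is at about (0.592, 0.319), so I descend on its right side.

>>> carry_out:
  increments: [4.0, 0, -0.1, 4.6, 0, 4.0, 0, 0, 4.6, 0, 4.0, 0, 0, 4.6, 0, 4.0, 0, 0, 4.6, 0, 4.0, 0, 0, 4.6, 0]

```text
clock: 4.92
eef_pos: [0.6286, 0.2789, 0.0114]
tool_rot: [0.386, 0.922, 0.001, 0.001]
ft_force: [0.0, 0.1, 0.5]
grip_width: 0.04
grasp_force: 0.0
```

>>> carry_out:
  increments: [4.0, 0, 0, 0, 0, 4.0, 0.8, 0, 0, 0, 4.0, 0.8, 0, 0, 0, 4.0, 0.8, 0, 0, 0, 4.0, 0.8, 0, 0, 0]

```text
clock: 5.55
eef_pos: [0.6069, 0.3032, 0.0118]
tool_rot: [0.385, 0.923, 0.001, 0.001]
ft_force: [0.3, -0.7, 0.4]
grip_width: 0.04
grasp_force: 0.6
```

>>> carry_out:
  increments: [4.0, 1.0, 0, 0, 0, 4.0, 1.2, 0, 0, 0, 4.0, 1.2, 0, 0, 0, 4.0, 1.2, 0, 0, 0, 4.0, 1.0, 0, 0, 0]

```text
clock: 6.18
eef_pos: [0.5664, 0.3429, 0.0102]
tool_rot: [0.385, 0.923, -0.0, -0.0]
ft_force: [0.3, -0.5, -0.1]
grip_width: 0.04
grasp_force: 0.5
```

```bash
cat > rl.py <<'E'
from h import *
np.set_printoptions(precision=3,suppress=True)
ex=np.array([.713,.701]);ey=np.array([-.701,.713]);o=np.array([.534,.293])
def mf(p): p=np.array(p)[:2]-o; return np.array([p@ex,p@ey])
def look():
    print('tcp',mf(bot.get_obs()['eef_pos']))
    for n in['side','top','wrist']:
        c=bot.camera(n);P=cloud(c)
        for r in bot.regions_of(c,'label_roll'):
            q=P[r['mask']];q=q[abs(q[:,2]-.033)<.008][:,:2].astype(np.float32)
            if len(q)>15:
                a,b=cv2.minEnclosingCircle(q);print(n,round(r['p'],2),len(q),a,b,'mat',mf(a))
if __name__=='__main__': look()
E
python3 rl.py
```

```text
tcp [0.058 0.013]
side 0.71 152 (0.7585911154747009, 0.2452089637517929) 0.03268975391983986 mat [ 0.127 -0.192]
side 0.43 30 (0.5454766154289246, 0.3594496250152588) 0.028613626956939697 mat [0.055 0.039]
top 0.63 273 (0.7574875354766846, 0.24100671708583832) 0.03078010305762291 mat [ 0.123 -0.194]
wrist 0.57 13412 (0.54239821434021, 0.3651357889175415) 0.03267909958958626 mat [0.057 0.046]
```

>>> carry_out:
  increments: [4.0, 0.8, 0, 0, 0, 4.0, 0.9, 0, 0, 0, 4.0, 0.9, 0, 0, 0, 4.0, 0.9, 0, 0, 0, 4.0, 0.9, 0, 0, 0]

```text
clock: 7.1
eef_pos: [0.5359, 0.3741, 0.0105]
tool_rot: [0.386, 0.923, 0.0, 0.0]
ft_force: [-0.1, -0.3, 0.1]
grip_width: 0.04
grasp_force: 0.3
```

>>> carry_out:
  increments: [4.0, 0.7, 0, 0, 0, 4.0, 0.7, 0, 0, 0, 4.0, 0.6, 0, 0, 0, 4.0, 0.5, 0, 0, 0, 4.0, 0.2, 0, 0, 0]

```text
clock: 7.72
eef_pos: [0.5171, 0.3929, 0.0103]
tool_rot: [0.386, 0.923, 0.0, 0.0]
ft_force: [0.1, -0.2, -1.0]
grip_width: 0.0403
grasp_force: 0.3
```

```bash
python3 rl.py
```

```text
tcp [0.058 0.083]
side 0.67 139 (0.7568831443786621, 0.24149814248085022) 0.02946719154715538 mat [ 0.123 -0.193]
side 0.39 32 (0.4956762194633484, 0.41398346424102783) 0.02932097762823105 mat [0.057 0.113]
side 0.35 65 (0.479404479265213, 0.23287752270698547) 0.042943697422742844 mat [-0.081 -0.005]
top 0.66 273 (0.7583308219909668, 0.24105888605117798) 0.030757548287510872 mat [ 0.124 -0.194]
top 0.43 57 (0.4747520685195923, 0.4096361994743347) 0.020888101309537888 mat [0.04  0.125]
wrist 0.76 12710 (0.49507683515548706, 0.4154699742794037) 0.03228605166077614 mat [0.058 0.115]
```

Roll is at mat y≈0.115. I push it 0.4 cm more for margin, then back off and rise.

>>> carry_out:
  increments: [4.0, 0.2, 0, 0, 0, 4.0, 0.2, 0, 0, 0, 4.0, 0, 0, 0, 0, 4.0, -1.5, 0, 0, 0, 4.0, -2.5, 0, 0, 0]

```text
clock: 8.65
eef_pos: [0.543, 0.3668, 0.0103]
tool_rot: [0.385, 0.923, -0.0, 0.0]
ft_force: [0.4, 0.0, 1.4]
grip_width: 0.0399
grasp_force: 0.0
```

>>> carry_out:
  increments: [4.0, -1.0, 0, -3.0, 0, 4.0, 0, 0, -5.0, 0, 4.0, 0, 0, -5.0, 0, 4.0, 0, 0, -5.0, 0, 4.0, 0, 0, -5.0, 0]

```text
clock: 9.28
eef_pos: [0.5502, 0.3589, 0.2421]
tool_rot: [0.386, 0.922, 0.0, 0.0]
ft_force: [1.2, 0.8, -0.4]
grip_width: 0.0402
grasp_force: 0.0
```

```bash
python3 rl.py; python3 - <<'E'
from plan import *
from rl import mf
np.set_printoptions(precision=3,suppress=True)
for n in['top','side','wrist']:
    c=bot.camera(n);P=cloud(c);print(n)
    s=(abs(P[...,2]-.132)<.006)&(np.hypot(P[...,0]-.475,P[...,1]-.23)<.09)
    q=P[s][:,:2].astype(np.float32)
    if len(q)>20: r=cv2.minAreaRect(q);print(len(q),r,mf(r[0]))
    for o in['carton','carton_tl','carton_tr','carton_bl','carton_br']:
        print(o,[(round(d['p'],2),w(c,d['xyz'])) for d in bot.place_of(c,o)[:1]])
plan([[.425,.178,.24]],np.radians(-131),4.0,15)
E
```

```text
tcp [0.058 0.036]
side 0.69 158 (0.7573233246803284, 0.24402640759944916) 0.03184325993061066 mat [ 0.125 -0.191]
side 0.49 121 (0.49305665493011475, 0.4185892343521118) 0.032978348433971405 mat [0.059 0.118]
side 0.25 142 (0.7313936948776245, -0.280304491519928) 0.061423491686582565 mat [-0.261 -0.547]
top 0.73 193 (0.49209731817245483, 0.4154435694217682) 0.0307078268378973 mat [0.056 0.117]
top 0.72 275 (0.7574323415756226, 0.24141822755336761) 0.030783293768763542 mat [ 0.123 -0.193]
wrist 0.74 537 (0.7534765005111694, 0.24258416891098022) 0.029557183384895325 mat [ 0.121 -0.19 ]
wrist 0.57 2110 (0.49088045954704285, 0.4190206229686737) 0.030368801206350327 mat [0.058 0.12 ]
top
439 ((0.47836971282958984, 0.23331710696220398), (0.040390707552433014, 0.0802469328045845), 47.26757049560547) [-0.082 -0.004]
carton [(0.64, array([0.478, 0.234, 0.001]))]
carton_tl [(0.74, array([0.484, 0.233, 0.065]))]
carton_tr [(0.98, array([0.491, 0.191, 0.131]))]
carton_bl [(0.66, array([0.439, 0.247, 0.002]))]
carton_br [(0.76, array([0.498, 0.193, 0.003]))]
side
207 ((0.4790898561477661, 0.23414
[... 550 characters left out ...]
y([0.493, 0.191, 0.133]))]
carton_bl [(0.9, array([0.436, 0.246, 0.002]))]
carton_br []
phi 134.6317040001632 turn -1.6470374746937466 len 0.22056536400780483 per row 0.014704357600520322 joints [0.58 0.57 0.52 1.52 0.   1.37] t 10.475
4.0, -0.3, -1.4, 0.0, -0.11,
4.0, -0.1, -1.5, 0.0, -0.11,
4.0, 0.0, -1.5, 0.0, -0.11,
4.0, 0.2, -1.4, 0.0, -0.11,
4.0, 0.4, -1.4, 0.0, -0.11

4.0, 0.5, -1.4, 0.0, -0.11,
4.0, 0.7, -1.3, 0.0, -0.11,
4.0, 0.8, -1.3, 0.0, -0.11,
4.0, 0.9, -1.1, 0.0, -0.11,
4.0, 1.1, -1.0, 0.0, -0.11

4.0, 1.2, -0.9, 0.0, -0.11,
4.0, 1.2, -0.8, 0.0, -0.11,
4.0, 1.3, -0.6, 0.0, -0.11,
4.0, 1.4, -0.5, 0.0, -0.11,
4.0, 1.5, -0.3, 0.0, -0.11

end [0.425 0.178 0.24 ] 229.16974019674893
```

>>> carry_out:
  increments: [4.0, -0.3, -1.4, 0, -0.112, 4.0, -0.1, -1.5, 0, -0.112, 4.0, 0, -1.5, 0, -0.112, 4.0, 0.2, -1.4, 0, -0.112, 4.0, 0.4, -1.4, 0, -0.112]

```text
clock: 11.1
eef_pos: [0.5084, 0.2991, 0.2404]
tool_rot: [0.114, 0.993, 0.0, 0.0]
ft_force: [0.2, 0.1, -0.4]
grip_width: 0.04
grasp_force: 0.0
```

>>> carry_out:
  increments: [4.0, 0.5, -1.4, 0, -0.112, 4.0, 0.7, -1.3, 0, -0.112, 4.0, 0.8, -1.3, 0, -0.112, 4.0, 0.9, -1.1, 0, -0.112, 4.0, 1.1, -1.0, 0, -0.112]

```text
clock: 11.72
eef_pos: [0.4673, 0.2377, 0.2405]
tool_rot: [-0.165, 0.986, 0.0, 0.0]
ft_force: [-0.2, 0.5, -0.3]
grip_width: 0.0404
grasp_force: 0.0
```

>>> carry_out:
  increments: [4.0, 1.2, -0.9, 0, -0.112, 4.0, 1.2, -0.8, 0, -0.112, 4.0, 1.3, -0.6, 0, -0.112, 4.0, 1.4, -0.5, 0, -0.112, 4.0, 1.5, -0.3, 0, -0.112]

```text
clock: 12.35
eef_pos: [0.427, 0.1758, 0.2405]
tool_rot: [-0.431, 0.902, -0.0, 0.0]
ft_force: [-0.3, -0.5, 0.3]
grip_width: 0.0397
grasp_force: 0.0
```

```bash
python3 - <<'E'
from h import *
s=bot.get_obs();M=Rm(s['tool_rot']);print(s['eef_pos'],np.degrees(np.arctan2(M[1,0],M[0,0])),s['joint_pos'])
d=np.array([.4785,.235])-s['eef_pos'][:2];print('carton centre in tool xy cm',M[:2,:2].T@d*100)
E
```

```text
[0.42696456 0.17578196 0.24053503] -128.89719164614036 [ 3.90570478e-01  1.60304536e-01 -7.17831736e-02  1.33809686e+00
 -2.65468497e-05 -5.01341710e-01]
carton centre in tool xy cm [-7.84482287 -0.29241961]
```

>>> carry_out:
  increments: [4.0, 0, 0, 2.7, 0.06, 4.0, 0, 0, 2.7, 0, 4.0, 0, 0, 2.7, 0, 4.0, 0, 0, 2.7, 0, 4.0, 0, 0, 2.7, 0]

```text
clock: 12.98
eef_pos: [0.4274, 0.1762, 0.1048]
tool_rot: [-0.402, 0.915, -0.0, 0.0]
ft_force: [-0.3, 0.6, -0.5]
grip_width: 0.04
grasp_force: 0.0
```

>>> carry_out:
  increments: [4.0, -1.0, 0.1, 0, 0, 4.0, -1.0, 0.1, 0, 0, 4.0, -1.0, 0, 0, 0, 4.0, -0.7, 0, 0, 0, 4.0, -0.4, 0, 0, 0]

```text
clock: 13.6
eef_pos: [0.4541, 0.2083, 0.1057]
tool_rot: [-0.403, 0.915, -0.0, 0.0]
ft_force: [0.0, 0.3, -1.0]
grip_width: 0.0401
grasp_force: 0.0
```

>>> carry_out:
  increments: [4.0, -0.4, 0, 0, 0, 4.0, -0.4, 0, 0, 0, 4.0, -0.4, 0, 0, 0, 4.0, -0.4, 0, 0, 0, 4.0, -0.4, 0, 0, 0]

```text
clock: 14.22
eef_pos: [0.4671, 0.2226, 0.1053]
tool_rot: [-0.402, 0.915, 0.0, 0.0]
ft_force: [0.8, 0.0, -0.4]
grip_width: 0.0401
grasp_force: 0.1
```

```bash
python3 - <<'E'
from h import *
c=bot.camera('side');cv2.imwrite('pics/s1.png',cv2.resize(c['pixels'][90:230,160:330],None,fx=4,fy=4))
E
```

```text
(no output)
```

View pics/s1.png

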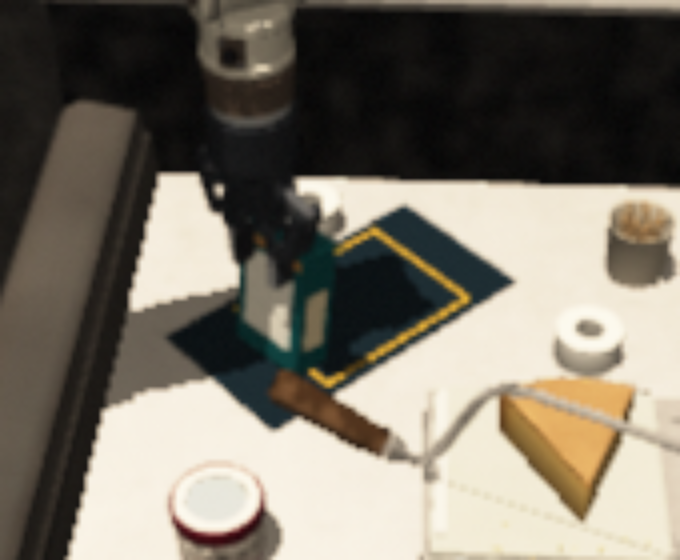

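The carton at crop pixel (285,300) is tilting forward with the fingers high on its white back, and the roll lies off the mat at (320,205). I keep pushing.

>>> carry_out:
  increments: [4.0, -0.4, 0, 0, 0, 4.0, -0.4, 0, 0, 0, 4.0, -0.4, 0, 0, 0, 4.0, -0.4, 0, 0, 0, 4.0, -0.4, 0, 0, 0]

```text
clock: 14.9
eef_pos: [0.4807, 0.2374, 0.1053]
tool_rot: [-0.402, 0.915, 0.0, 0.0]
ft_force: [1.2, -0.4, 0.9]
grip_width: 0.0397
grasp_force: 0.0
```

>>> carry_out:
  increments: [4.0, -0.4, 0, 0, 0, 4.0, -0.4, 0, 0, 0, 4.0, -0.4, 0, 0, 0, 4.0, 0, 0, 0, 0, 4.0, 0, 0, 0, 0]

```text
clock: 15.52
eef_pos: [0.4885, 0.246, 0.1052]
tool_rot: [-0.402, 0.915, -0.0, -0.0]
ft_force: [0.4, -0.1, -0.1]
grip_width: 0.0396
grasp_force: 0.0
```

```bash
cat > ck.py <<'E'
from h import *
from rl import mf
np.set_printoptions(precision=3,suppress=True)
c=bot.camera('top');P=cloud(c);cv2.imwrite('pics/top2.png',cv2.resize(c['pixels'][130:280,100:240],None,fx=4,fy=4))
for d in bot.regions_of(c,'carton')[:1]:
    q=P[d['mask']];print(np.percentile(q[:,2],[5,50,95]));b=cv2.boxPoints(cv2.minAreaRect(q[q[:,2]>.03][:,:2].astype(np.float32)));print(np.array([mf(x) for x in b]))
for n in['top','side']:
    if n=='side': c=bot.camera(n)
    for o in['carton_bl','carton_br','carton_tl','carton_tr','label_roll']:
        print(n,o,[(round(d['p'],2),mf(w(c,d['xyz'])),w(c,d['xyz'])[2]) for d in bot.place_of(c,o)[:2]])
E
python3 ck.py
```

```text
[0.03  0.04  0.044]
[[-0.237 -0.123]
 [-0.206 -0.183]
 [ 0.094 -0.023]
 [ 0.063  0.037]]
top carton_bl [(0.27, array([-0.238, -0.206]), np.float64(0.22855007099305702))]
top carton_br [(0.68, array([-0.051, -0.044]), np.float64(0.04292558987365669))]
top carton_tl [(0.57, array([0.077, 0.044]), np.float64(0.03929087807153908))]
top carton_tr [(0.87, array([ 0.074, -0.035]), np.float64(0.04022767588297138))]
top label_roll []
side carton_bl [(0.77, array([-0.06 ,  0.042]), np.float64(0.0463273454787857))]
side carton_br [(0.61, array([-0.049, -0.039]), np.float64(0.04760097205028524)), (0.29, array([-0.261, -0.148]), np.float64(0.0028157205582231004))]
side carton_tl [(0.71, array([-0.057,  0.044]), np.float64(0.04476815254043032)), (0.57, array([-0.294, -0.289]), np.float64(0.00023487673409672283))]
side carton_tr [(0.72, array([ 0.078, -0.031]), np.float64(0.04504425303178705))]
side label_roll [(0.83, array([ 0.127, -0.188]), np.float64(0.0009147665130296856)), (0.42, array([0.054, 0.125]), np.float64(-0.004020959310023775))]
```

View pics/top2.png

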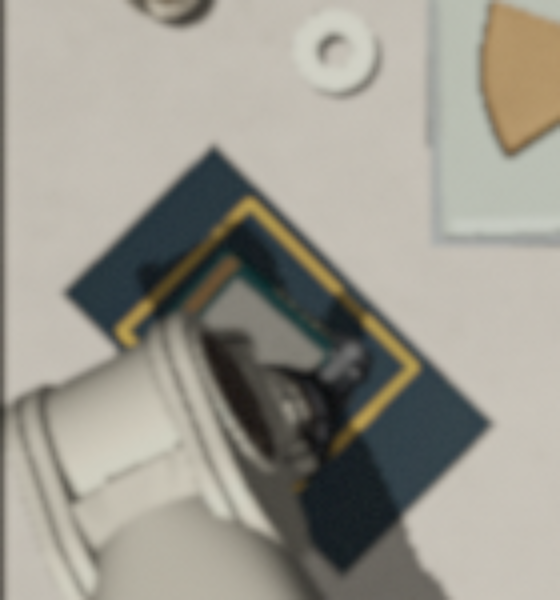

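The carton has fallen flat with its white field up, inside the outline (crop pixels 190–350 by 250–400). I raise the arm and back away to clear the view.

>>> carry_out:
  increments: [4.0, 0, 0, -3.0, 0, 4.0, 0, 0, -4.0, 0, 4.0, 2.0, 0, -4.0, 0, 4.0, 4.0, 0, -3.0, 0, 4.0, 4.0, 0, 0, 0]

```text
clock: 16.8
eef_pos: [0.4219, 0.1724, 0.2481]
tool_rot: [-0.403, 0.915, -0.0, 0.003]
ft_force: [0.2, 0.1, -0.3]
grip_width: 0.0401
grasp_force: 0.0
```

>>> carry_out:
  increments: [4.0, 4.0, 0, 0, 0, 4.0, 4.0, 0, 0, 0, 4.0, 3.0, 0, 0, 0, 4.0, 0, 0, 0, 0, 4.0, 0, 0, 0, 0]

```text
clock: 17.42
eef_pos: [0.3472, 0.0916, 0.2456]
tool_rot: [-0.402, 0.916, 0.0, 0.001]
ft_force: [-0.4, -0.4, 0.1]
grip_width: 0.0401
grasp_force: 0.0
```

```bash
sed -i 's/top2/top3/' ck.py; python3 ck.py; python3 rl.py
```

```text
[0.034 0.04  0.044]
[[-0.262 -0.077]
 [-0.206 -0.183]
 [ 0.098 -0.019]
 [ 0.041  0.086]]
top carton_bl [(0.93, array([-0.054,  0.037]), np.float64(0.040382593643150555))]
top carton_br [(0.58, array([-0.048, -0.041]), np.float64(0.043634386171027106)), (0.54, array([ 0.015, -0.004]), np.float64(0.019656642282691594))]
top carton_tl [(0.68, array([0.077, 0.043]), np.float64(0.03859433265783574)), (0.52, array([-0.248, -0.537]), np.float64(0.0001786356794364341))]
top carton_tr [(0.88, array([ 0.073, -0.036]), np.float64(0.03638059840967234))]
top label_roll [(0.67, array([ 0.122, -0.196]), np.float64(-0.0024040788097432486)), (0.62, array([0.06 , 0.119]), np.float64(0.002109627148184856))]
side carton_bl [(0.65, array([-0.057,  0.044]), np.float64(0.04738483683095018))]
side carton_br [(0.82, array([-0.05, -0.04]), np.float64(0.046400091506807906))]
side carton_tl [(0.93, array([0.073, 0.044]), np.float64(0.04356907545077948))]
side carton_tr [(0.84, array([ 0.078, -0.031]), np.float64(0.04553998622507449))]
side label_roll [(0.77, array([0.056, 0.128]), np.float64(-0.0012683688851367059)), (0.53, array([ 0.128, -0.189]), np.float64(0.002754428848879664))]
tcp [-0.275 -0.012]
side 0.68 138 (0.7600066065788269, 0.2416359931230545) 0.030297288671135902 mat [ 0.125 -0.195]
side 0.67 123 (0.4927036166191101, 0.41691261529922485) 0.031118860468268394 mat [0.057 0.117]
top 0.82 280 (0.49253320693969727, 0.4155094623565674) 0.031054900959134102 mat [0.056 0.116]
top 0.56 275 (0.7577239871025085, 0.24165396392345428) 0.030651016160845757 mat [ 0.124 -0.193]
top 0.26 776 (0.5399618744850159, 0.2976992130279541) 0.07346093654632568 mat [ 0.008 -0.001]
wrist 0.63 578 (0.5168246626853943, 0.279252827167511) 0.05158912390470505 mat [-0.022  0.002]
```

View pics/top3.png

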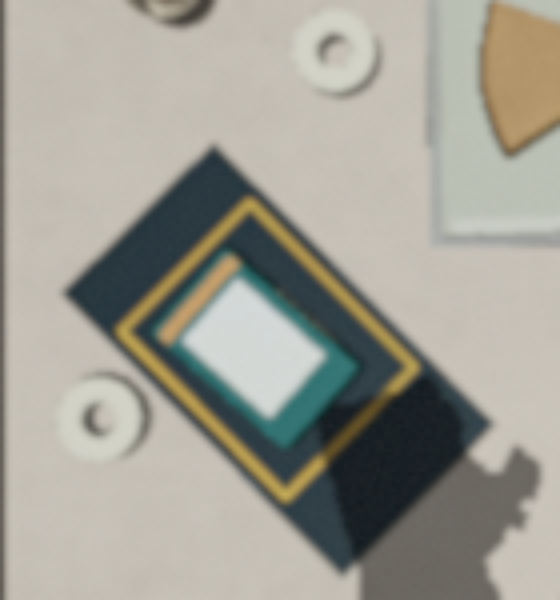

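The carton lies flat with its label up, well inside the outline at crop pixel (258,350). The roll lies on the worktop clear of the mat at (102,418), and the arm is clear, so I hand in.

```bash
python3 -c "
from workcell import bot
print(bot.job_done())"
```

```text
the job is handed in; nothing more can be done
None
```

The job is handed in (the hand-in call gave no verdict): the label roll lies flat on the worktop about 8 mm past the needed distance from the mat, and the carton lies flat, label field up, inside the yellow outline with at least 15 mm to spare, with the arm clear of everything.

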